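Hold the spring clip open around the other pod's run card

TASK

The spring clip sits on the run card of one reticle pod and is wanted on the run card of the other: squeeze its handles together to open it, lift it off its card and carry it over without letting it snap shut on the way. Bring it down so that its open jaws hang either side of the middle of the other card's top edge, well down over the edge but touching nothing, and finish while still holding it squeezed open like that, because a colleague will slip an inspection sheet in beside the card before the clip may bite. Do not knock the other card hard, and leave the bottle, the torch and the round wafer shipper where they are.

Things in the scene. Friction and masses are not known exactly. Their poses are not given: they have to be found in the camera images.
- clip_grip (a point): dark grey plastic spring clip (peg type, 46 g), upright on the top edge of pod_a's card, handles up, jaws down. This point: midway between the handles, 28 mm above the hinge pin. z up, y along the pin and the card, x across the card: squeeze the handles along x. Outer faces at rest: 42 mm apart at the top ends (17 mm above this point), 28 mm at the lower ends (16 mm below it); squeezed fully 22 mm
- clip_pin (a point): middle of the clip's hinge pin, midway between its two symmetric levers; jaws reach 36 mm below it, handles 45 mm above; clip 32 mm wide along the pin. At the start it is 14 mm above the card edge (jaws 22 mm down over it). Axes as clip_grip; both are fixed to one lever and tilt by half the opening angle as it opens
- clip_jaw (a joint): opening angle between the clip's levers (rad), sprung shut: about 0 while it bites the card, -0.09 shut on nothing, 0.42 squeezed to its stop (jaw pads 13 mm apart at their top, 18 mm at the tips). 8 N on each handle near the top ends or 12 N at mid handle opens it fully; squeezing harder does no harm
- jaw_tip_1 (a point): lower inner tip of one jaw, in the middle of its 32 mm width, 36 mm below the pin, on the side of clip_grip's +x
- jaw_tip_2 (a point): lower inner tip of the other jaw, likewise, on the -x side
- pod_a_card_edge (a point): middle of the top edge of the card that carries the clip at the start: a white stiff card, 3 mm thick, 105 mm wide, its edge 172 mm above the bench, upright in a pocket on the front of pod_a. x is the card's normal and points towards the pod, y runs along the edge, z up. The clip may sit up to 30 mm to either side of this point
- pod_b_card_edge (a point): middle of the top edge of the other card, on pod_b, the same in every way but with no clip: the place to hold the clip. The clip's pin may come down to 6 mm above the edge before its spring touches
- pod_a: reticle pod with the clip on its card: smoked burgundy box 202 x 202 mm on a dark base and a 236 mm nest plate, locked to the bench; origin at the centre of its underside, z up. Shell top 96 mm high, lifting flange on top 104 x 104 mm reaching 120 mm high. Its card stands 128 mm from the centre on the -x side
- pod_b: the same pod with the bare card
- wash_bottle: white plastic wash bottle, 52 mm across, 130 mm tall, loose on the bench; origin under its centre
- wafer_shipper: flat round grey wafer shipper, 116 mm across, 16 mm tall, loose on the bench; origin under its centre
- torch: inspection torch lying on the bench, 126 mm long along its x, 32 mm across; origin under its middle
Not all that is in view belongs to the job. Of the things that look like the part that bears clip_grip, the larger one is meant.

How it is judged (in metres and radians):
On the way:
1. the clip, squeezed open in the gripper, is lifted clear off its card (z of each of jaw_tip_1, jaw_tip_2 in the frame of pod_a_card_edge above 0.005 m and value of joint clip_jaw above 0.15 rad and contact force between clip and the fingers above 2 N), for 0.1 s.
At the end, for the whole second after the job is handed in: The fingers hold the clip still (over 3 N), open beyond 0.25 rad; its jaw tips are on opposite sides of pod_b's card, 2.5 mm or more from its mid-plane, 8 to 30 mm below its top edge, within 20 mm of the edge's middle; the clip does not touch that card or pod (under 0.2 N) (((x of jaw_tip_1 in the frame of pod_b_card_edge above 0.0025 m and x of jaw_tip_2 in the frame of pod_b_card_edge below -0.0025 m) or (x of jaw_tip_2 in the frame of pod_b_card_edge above 0.0025 m and x of jaw_tip_1 in the frame of pod_b_card_edge below -0.0025 m)) and z of jaw_tip_1 in the frame of pod_b_card_edge between -0.03 and -0.008 m and y of jaw_tip_1 in the frame of pod_b_card_edge between -0.02 and 0.02 m and z of jaw_tip_2 in the frame of pod_b_card_edge between -0.03 and -0.008 m and y of jaw_tip_2 in the frame of pod_b_card_edge between -0.02 and 0.02 m and value of joint clip_jaw above 0.25 rad and contact force between clip and the fingers above 3 N and contact force between clip and pod_b below 0.2 N and linear speed of clip below 0.02 m/s); the arm keeps its last pose, push and grip.
It fails at once if the clip is dragged off its card or snaps shut on the way (shut below 0.08 rad while moved more than 15 mm) (value of joint clip_jaw below 0.08 rad and distance of clip_grip from where it was at the start of the episode above 0.015 m).
It fails at once if the clip or the fingers push hard against the other card or pod (over 15 N) (contact force between any of clip, the fingers and pod_b above 15 N).
It fails at once if a bystander is moved more than 20 mm (distance of any of wash_bottle, wafer_shipper, torch from where it was at the start of the episode above 0.02 m).
It also fails if it takes over 48 s, if anything falls off the work surface, if the arm or the gripper's body presses on something with over 40 N, if the wrist force passes 120 N, or if a joint passes its speed limit or range.

ROBOT

A 6-joint arm with a two-finger parallel gripper is mounted at the origin on the work surface. World frame = base frame: x ahead of the robot, y to its left, z up, the work surface at z = 0. Lengths are in mm, angles in rad, forces in N, time in s.
With the tool pointing down it reaches from about 350 to 975 mm from the base axis. Payload 7.1 kg.
Tool frame: the origin (TCP) lies between the finger pads; the fingertips stand 19 mm ahead of it and the grasp point (between the pads) is the TCP (ctrl.tcp_to_tips is the distance from the TCP to the fingertips, in mm); z points along the fingers, y is the line along which they close (so a half turn about z gives the same grasp; the last joint's range is limited). The gripper opens to 88 mm and grips with 3 to 60 N. Pads are 20 mm wide; open, the fingers measure 115 mm over their backs; the gripper's body (75 mm by 178 mm) begins 61 mm behind the grasp point.
Start: joints at [1.195, 0.423, 1.63, -0, 1.089, -0.019], TCP at [218.266, 585.632, 241.675] pointing down, gripper open.
Joint ranges: [-3, 3], [-0.9, 2.11], [0.09, 2.58], [-1.31, 4.45], [0.11, 2.69], [-2.54, 2.54]. Speed limits (rad/s): [2.39, 2.39, 3.01, 3.14, 3.14, 3.14].

INTERFACE

Orientations are given as a rotation vector (axis times angle).
In Python, from workcell import status, optics, ctrl gives the robot as it stands. The module is installed in compiled form; this text tells all that it offers.
- The arm moves only by the shell command python3 -m inch 'ROWS'. ROWS is JSON, a list that holds one entry, the list of rows, each a list of 7 numbers: the shift along the tool's x, y, z in mm, then the turn, a rotation vector about the tool's x, y, z in rad, then the opening in per cent of the stroke, from 0 (shut) to 100 (fully open). A call has 1 to 20 rows; each row is the pose to reach, as a shift and turn from the pose commanded when the call began, along the tool's axes at that moment; what a row does not reach only later rows make up. A row lasts 1/10 s, in which the tool goes at most 50 mm and 8.59 degrees, less where a joint would pass 70% of its speed; a pose out of reach is approached as far as the arm can. A call with a gripper value outside its range is refused whole. The fingers move at their own pace and stop on an object; the grip force is fixed at half the most. Time passes only in rows, so rows that repeat a pose let the fingers close. It gives the time, the measured TCP pose, the force, the opening and the grip force at its end, in the units of the state.
- status.get_obs(): the state, without advancing time (a new reading comes with each control period).
- optics.get_image(name): name is "scene" or "top" or "wrist"; returns a dict with "frame" (420x560x3 uint8, red, green, blue), "fx", "fy", "cx", "cy" (pixels), "rvec" (rotation vector, rad) and "tvec" (3), from world to camera coordinates, as OpenCV has them; the wrist camera has in their place "hand_eye" (4x4, takes a point from camera to tool coordinates, whose origin is the TCP and whose axes are the flange's). Camera axes: x right, y down, z forward; pixel columns grow to the right and rows downward; lengths in mm; the calibration is good to about 2 mm. A picture is of the moment at which its call begins: read the wrist's pose just before it. There is no depth.
- ctrl.close_job(): hands the job in; it is judged then, once.
The state is a dict: "t": time; "qpos": joint angles; "qvel": joint speeds; "joint_torque": joint torques, N m; "ee_pos": TCP position; "orientation": TCP orientation; "ft_force": force on the tool from outside, world axes, zero at the start; "moment": the same for the moment, N m; "width": finger opening in mm; "grasp_force": force on a finger pad.
Only numpy, scipy, OpenCV 4.12 (cv2) and the standard library are available. Lean on these libraries where they do the work, as an engineer would, in place of code of your own. Each camera call takes 0.05 s, during which the arm holds its last target. There are 200 camera calls.

## Working session

There is one attempt and no reset: what is moved stays moved. The work goes in short steps, Python scripts to look and compute and a shell command to move; the robot and the scene stay as the last step left them, time stands still between calls to the robot, and variables do not carry over. Pictures are saved under pics/ and viewed, at most 10 in all, crops included, and the job is handed in when it is done.

```bash
mkdir -p pics; cat > h.py <<'E'
import numpy as np, cv2
from workcell import status, optics, ctrl
R=lambda v: cv2.Rodrigues(np.array(v,float))[0]
def cam(name):
    o=status.get_obs(); d=optics.get_image(name); im=cv2.cvtColor(d["frame"],cv2.COLOR_RGB2BGR)
    K=np.array([[d["fx"],0,d["cx"]],[0,d["fy"],d["cy"]],[0,0,1]])
    if "hand_eye" in d:
        T=np.eye(4);T[:3,:3]=R(o["orientation"]);T[:3,3]=o["ee_pos"]
        M=T@np.array(d["hand_eye"]); Rc=M[:3,:3]; c=M[:3,3]
    else:
        Rc=R(d["rvec"]).T; c=-Rc@np.array(d["tvec"]).ravel()
    return im,K,Rc,c
def ray(C,u,v):
    r=C[2]@np.linalg.inv(C[1])@np.array([u,v,1.]); return C[3],r/np.linalg.norm(r)
def onz(C,u,v,z):
    c,r=ray(C,u,v); return c+r*(z-c[2])/r[2]
def proj(C,p):
    q=C[1]@C[2].T@(np.array(p,float)-C[3]); return q[:2]/q[2]
def tri(a,b):
    (c1,r1),(c2,r2)=a,b
    s=np.linalg.lstsq(np.c_[r1,-r2],c2-c1,rcond=None)[0]
    p,q=c1+s[0]*r1,c2+s[1]*r2; return (p+q)/2,np.linalg.norm(p-q)
E
python3 - <<'E'
from h import *
import pickle
np.set_printoptions(precision=1,suppress=True)
o=status.get_obs(); print(o)
D={n:cam(n) for n in("scene","top","wrist")}
pickle.dump(D,open("d0.pkl","wb"))
for n in D: print(n,D[n][3],D[n][2][:,2],D[n][1][0,0])
big=lambda i:cv2.resize(i,(800,600))
for n in("scene","top"): cv2.imwrite(f"pics/{n}0.png",big(D[n][0]))
E
```

```text
{'t': 0.0, 'qpos': array([ 1.2,  0.4,  1.6,  0. ,  1.1, -0. ]), 'qvel': array([-0.,  0.,  0.,  0., -0.,  0.]), 'joint_torque': array([  0. , -54.5, -27.4,   0.1,   0. ,  -0. ]), 'ee_pos': array([218.1, 585.2, 240.9]), 'orientation': array([-0.6, -3.1,  0. ]), 'ft_force': array([-0.4,  0.9,  0.9]), 'moment': array([ 0., -0., -0.]), 'grasp_force': 0.0, 'width': 88.02288951655584}
scene [1076.5  619.8  801.6] [-0.5 -0.6 -0.6] 407.5190025007259
top [ 304.9   -7.  1463.9] [ 0.2  0.  -1. ] 527.9122537248007
wrist [146.1 612.1 383.9] [ 0.3 -0.1 -1. ] 318.62028461871085
```

View pics/scene0.png

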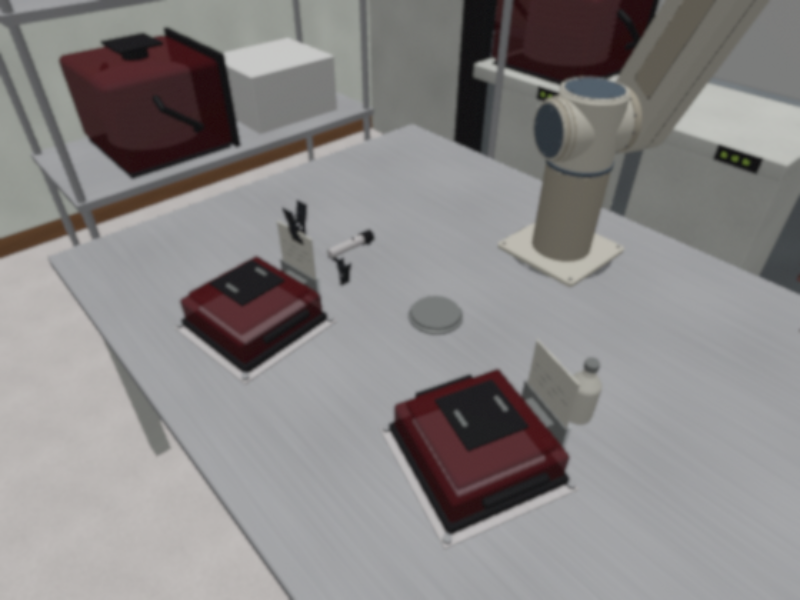

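View pics/top0.png

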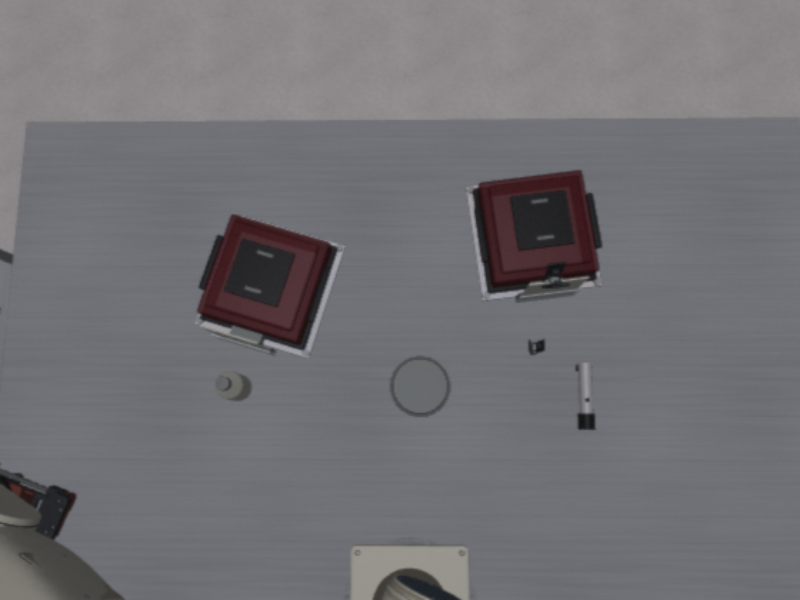

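Scene view: the clip candidates are the large clip on pod_a's card (scene (297,218), top (554,272)) and a small clip on the bench (scene (343,271), top (537,346)). I choose the large one on the card. The bare card of pod_b is at scene (560,385), top (243,340).

```bash
python3 - <<'E'
from h import *
import pickle
np.set_printoptions(precision=1,suppress=True)
D=pickle.load(open("d0.pkl","rb")); T,S=D["top"],D["scene"]; k=.7
print("clip",tri(ray(T,555*k,271*k),ray(S,297*k,216*k)), onz(T,555*k,271*k,220))
print("small",onz(T,537*k,346*k,10))
for p in((520,293),(590,280),(213,333),(274,351)): print(p,onz(T,p[0]*k,p[1]*k,172))
for n,p in(("flA",(543,220)),("flB",(260,271))): print(n,onz(T,p[0]*k,p[1]*k,120))
print("bottle",onz(T,224*k,382*k,130),"torch",onz(T,586*k,396*k,16),"ship",onz(T,420*k,386*k,16))
print(R(status.get_obs()["orientation"]))
a=cv2.resize(T[0][175:225,350:430],(640,400),interpolation=2); b=cv2.resize(T[0][135:215,180:235],(400,582),interpolation=2)
c=np.zeros((600,800,3),np.uint8); a=cv2.resize(a,(400,250)); c[:250,:400]=a; c[:582,400:]=b[:582]; c[260:585,:400]=cv2.resize(S[0][135:200,180:260],(400,325))
cv2.imwrite("pics/crop0.png",c)
E
```

```text
clip (array([ 576.5, -243.6,  213.4]), np.float64(8.659965749975067)) [ 578.5 -245.3  220. ]
small [ 476.7 -245.5   10. ]
(520, 293) [ 550.1 -192.4  172. ]
(590, 280) [ 572.9 -314.6  172. ]
(213, 333) [480.3 340.6 172. ]
(274, 351) [449.  233.3 172. ]
flA [ 696.7 -246.   120. ]
flB [601.7 273.6 120. ]
bottle [398.7 328.1 130. ] torch [ 380.7 -334.    16. ] ship [399.3 -19.5  16. ]
[[-0.9  0.3 -0. ]
 [ 0.3  0.9 -0. ]
 [ 0.  -0.  -1. ]]
```

View pics/crop0.png

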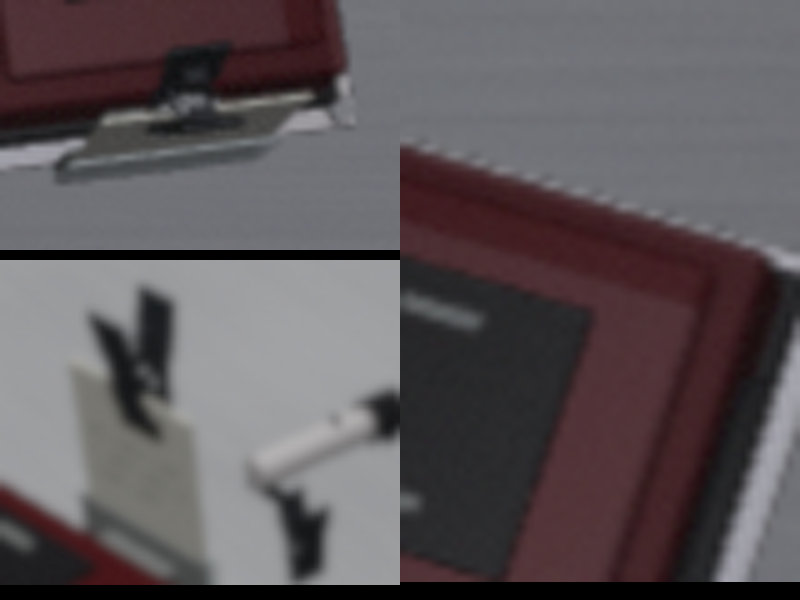

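The close crop confirms the large clip astride pod_a's card (handles in a V). The small clip on the bench is separate. Now I work out the approach.

```bash
cat >> h.py <<'E'
def go(p,yaw):
    "shift and turn for TCP to p, tool down, tool y at world angle yaw (deg)"
    o=status.get_obs(); Rt=R(o["orientation"]); a=np.radians(yaw)
    y=np.array([np.cos(a),np.sin(a),0]); z=np.array([0,0,-1.]); Rn=np.c_[np.cross(y,z),y,z]
    print("shift",np.round(Rt.T@(np.array(p)-o["ee_pos"]),1),"turn",np.round(cv2.Rodrigues(Rt.T@Rn)[0].ravel(),3))
E
python3 -c "
from h import *
go((560,-245,340),4.7)"
```

```text
shift [-610.4 -658.7  -98.2] turn [-1.000e-03  1.000e-03  1.132e+00]
```

```bash
R="[-610,-659,-98,0,0,1.13,100]"; python3 -m inch '[[[-610,-659,-98,0,0,1.13,100],[-610,-659,-98,0,0,1.13,100],[-610,-659,-98,0,0,1.13,100],[-610,-659,-98,0,0,1.13,100],[-610,-659,-98,0,0,1.13,100],[-610,-659,-98,0,0,1.13,100],[-610,-659,-98,0,0,1.13,100],[-610,-659,-98,0,0,1.13,100],[-610,-659,-98,0,0,1.13,100],[-610,-659,-98,0,0,1.13,100],[-610,-659,-98,0,0,1.13,100],[-610,-659,-98,0,0,1.13,100],[-610,-659,-98,0,0,1.13,100],[-610,-659,-98,0,0,1.13,100],[-610,-659,-98,0,0,1.13,100],[-610,-659,-98,0,0,1.13,100],[-610,-659,-98,0,0,1.13,100],[-610,-659,-98,0,0,1.13,100],[-610,-659,-98,0,0,1.13,100],[-610,-659,-98,0,0,1.13,100]]]'; python3 - <<'E'
from h import *
go((560,-245,340),4.7)
E
```

```text
t: 2.15
ee_pos: [559.5, -246.0, 338.9]
orientation: [-2.128, -2.31, 0.0]
ft_force: [-0.4, -0.0, -0.1]
width: 87.8
grasp_force: 0.0
shift [ 0.9  0.6 -1.1] turn [-0.001 -0.001 -0.   ]
```

```bash
python3 - <<'E'
from h import *
import pickle
W=cam("wrist"); pickle.dump(W,open("wa.pkl","wb"))
print(W[3],W[2]); cv2.imwrite("pics/wa.png",cv2.resize(W[0],(800,600)))
E
```

```text
[ 553.43716306 -169.53030433  481.88834984] [[ 9.96648175e-01  7.86365837e-02  2.25544434e-02]
 [ 8.18065121e-02 -9.56896535e-01 -2.78669547e-01]
 [-3.31352407e-04  2.79580596e-01 -9.60122170e-01]]
```

View pics/wa.png

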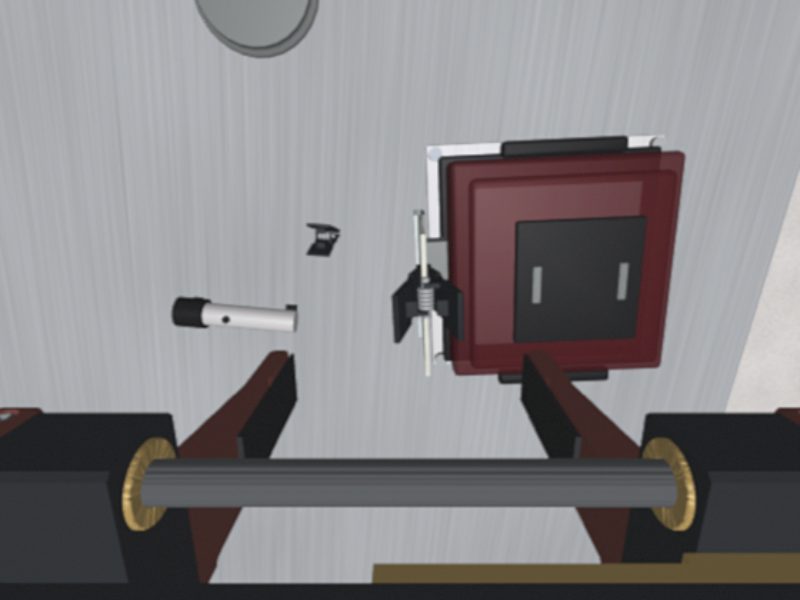

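Wrist view: card edge runs from about (422,213) to (430,375), the clip's spring is at (426,298), and the handle top ends are at (393,292–342) and (462,290–342).

```bash
python3 - <<'E'
from h import *
import pickle
np.set_printoptions(precision=1,suppress=True)
W=pickle.load(open("wa.pkl","rb")); k=.7
def P(u,v,z): return onz(W,u*k,v*k,z)
a,b=P(422,212,172),P(430,375,172); a2=P(423,234,172)
print("edge",a,a2,b,np.linalg.norm(a-b),np.linalg.norm(a2-b),"yaw",np.degrees(np.arctan2(-(a-b)[0],(a-b)[1])))
h=[P(394,293,231),P(395,342,231),P(462,290,231),P(462,342,231)]
print(np.array(h),np.mean(h,0)); print("pin",P(426,298,188))
i=cv2.resize(W[0][140:270,260:340],(492,600*130//130),interpolation=2); cv2.imwrite("pics/wac.png",i)
E
```

```text
edge [ 564.7 -195.   172. ] [ 566.7 -209.6  172. ] [ 581.3 -313.2  172. ] 119.35354791812104 104.63865470055538 yaw 8.03029460358127
[[ 550.7 -236.7  231. ]
 [ 553.5 -266.4  231. ]
 [ 589.1 -231.8  231. ]
 [ 592.8 -263.2  231. ]] [ 571.5 -249.5  231. ]
pin [ 571.9 -249.9  188. ]
```

View pics/wac.png

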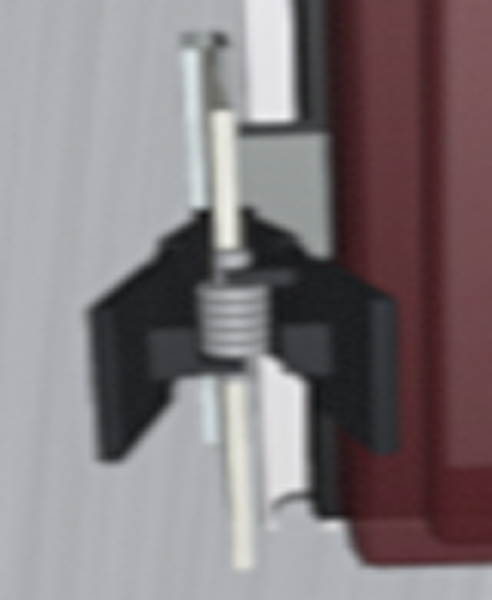

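```bash
python3 -c "
from h import *
go((572,-249.7,215),7.5)"
```

```text
shift [ -6.1  12.6 123.9] turn [-0.001 -0.001 -0.048]
```

```bash
python3 -m inch '[[[-6,12.6,40,0,0,-0.048,100],[-6,12.6,60,0,0,-0.048,100],[-6,12.6,80,0,0,-0.048,100],[-6,12.6,100,0,0,-0.048,100],[-6,12.6,112,0,0,-0.048,100],[-6,12.6,120,0,0,-0.048,100],[-6,12.6,124,0,0,-0.048,100],[-6,12.6,124,0,0,-0.048,100],[-6,12.6,124,0,0,-0.048,100]]]'; python3 - <<'E'
from h import *
go((572,-249.7,215),7.5)
W=cam("wrist"); cv2.imwrite("pics/wg.png",cv2.resize(W[0][150:420],(800,386)))
E
```

```text
t: 3.1
ee_pos: [573.1, -249.9, 216.5]
orientation: [2.069, 2.362, 0.001]
ft_force: [0.2, 1.1, -0.1]
width: 87.5
grasp_force: 0.0
shift [ 0.4 -1.1  1.5] turn [0.001 0.001 0.001]
```

View pics/wg.png

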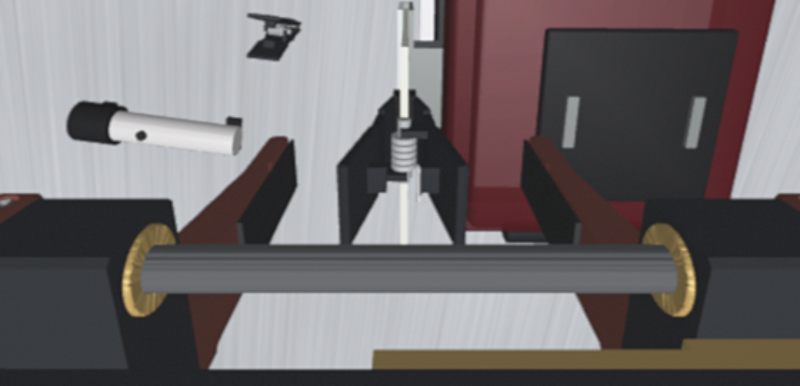

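The clip is midway between the fingers, about 1.5 mm left of centre. I shift over and squeeze.

```bash
python3 -m inch '[[[0,-1.5,1,0,0,0,100],[0,-1.5,1,0,0,0,60],[0,-1.5,1,0,0,0,50],[0,-1.5,1,0,0,0,40],[0,-1.5,1,0,0,0,30],[0,-1.5,1,0,0,0,20],[0,-1.5,1,0,0,0,10],[0,-1.5,1,0,0,0,0],[0,-1.5,1,0,0,0,0],[0,-1.5,1,0,0,0,0],[0,-1.5,1,0,0,0,0],[0,-1.5,1,0,0,0,0]]]'
```

```text
t: 4.35
ee_pos: [571.2, -250.0, 214.7]
orientation: [-2.07, -2.363, 0.0]
ft_force: [-0.1, 0.6, -1.3]
width: 22.1
grasp_force: 29.9
```

Squeezed fully (22.1 mm). Lift.

```bash
python3 -m inch '[[[0,0,-3,0,0,0,0],[0,0,-8,0,0,0,0],[0,0,-14,0,0,0,0],[0,0,-22,0,0,0,0],[0,0,-30,0,0,0,0],[0,0,-40,0,0,0,0],[0,0,-52,0,0,0,0],[0,0,-66,0,0,0,0],[0,0,-80,0,0,0,0],[0,0,-95,0,0,0,0],[0,0,-110,0,0,0,0],[0,0,-120,0,0,0,0],[0,0,-125,0,0,0,0],[0,0,-125,0,0,0,0]]]'; python3 - <<'E'
from h import *
import pickle
np.set_printoptions(precision=1,suppress=True)
# card b hover: from rough top view ends
go((430,250,340),-16)
W=cam("wrist"); pickle.dump(W,open("wl.pkl","wb"))
cv2.imwrite("pics/wl.png",cv2.resize(W[0][150:420],(800,386)))
E
```

```text
t: 5.75
ee_pos: [571.5, -250.1, 340.4]
orientation: [2.069, 2.362, 0.0]
ft_force: [0.3, 0.2, -0.5]
width: 22.2
grasp_force: 29.9
shift [514.4 -74.4   0.1] turn [0.  0.  0.4]
```

View pics/wl.png

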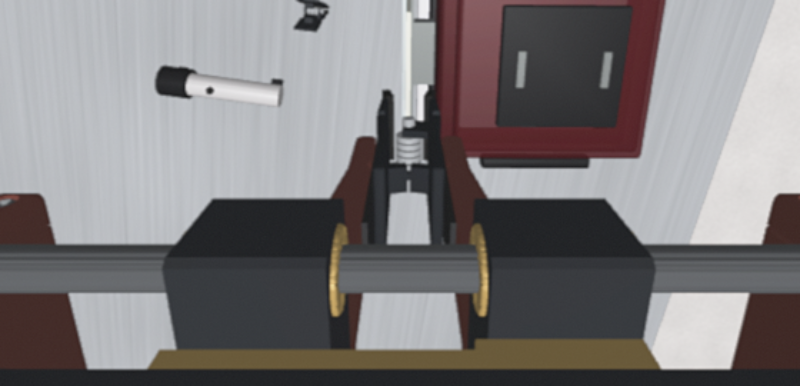

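Clip is held open, jaws parallel at (387..432,95), pin/spring at (409,148) in the crop. On to pod_b at height.

```bash
python3 - <<'E'
from h import *
import pickle
np.set_printoptions(precision=1,suppress=True)
W=pickle.load(open("wl.pkl","rb")); k=.7
o=status.get_obs(); Rt=R(o["orientation"]); t=o["ee_pos"]
for n,u,v,dz in(("spring top",409,148,22),("jaw tips",409.5,92,64.7)):
    p=onz(W,u*k,150+v*k,t[2]-dz); print(n,Rt.T@(p-t))
go((415,285,340),-16)
E
```

```text
spring top [ 4.1  0.8 22. ]
jaw tips [14.4  1.1 64.7]
shift [550.9 -84.4  -0.3] turn [-0.   0.   0.4]
```

```bash
python3 -m inch '[[[15,-2,0,0,0,0.01,0],[45,-7,0,0,0,0.03,0],[80,-12,0,0,0,0.06,0],[115,-18,0,0,0,0.09,0],[150,-23,0,0,0,0.11,0],[185,-28,0,0,0,0.14,0],[220,-34,0,0,0,0.16,0],[255,-39,0,0,0,0.19,0],[290,-44,0,0,0,0.22,0],[325,-50,0,0,0,0.24,0],[360,-55,0,0,0,0.27,0],[395,-60,0,0,0,0.29,0],[430,-66,0,0,0,0.32,0],[465,-71,0,0,0,0.35,0],[495,-76,0,0,0,0.37,0],[520,-80,0,0,0,0.39,0],[540,-83,0,0,0,0.41,0],[551,-84,0,0,0,0.41,0],[551,-84,0,0,0,0.41,0],[551,-84,0,0,0,0.41,0]]]'; python3 - <<'E'
from h import *
import pickle
o=status.get_obs()
W=cam("wrist"); pickle.dump((W,o["ee_pos"],o["orientation"]),open("wb.pkl","wb"))
cv2.imwrite("pics/wb.png",cv2.resize(W[0],(800,600)))
E
```

```text
t: 7.8
ee_pos: [415.1, 284.7, 339.4]
orientation: [2.507, 1.893, -0.001]
ft_force: [-0.8, -1.4, -0.9]
width: 22.0
grasp_force: 29.9
```

View pics/wb.png

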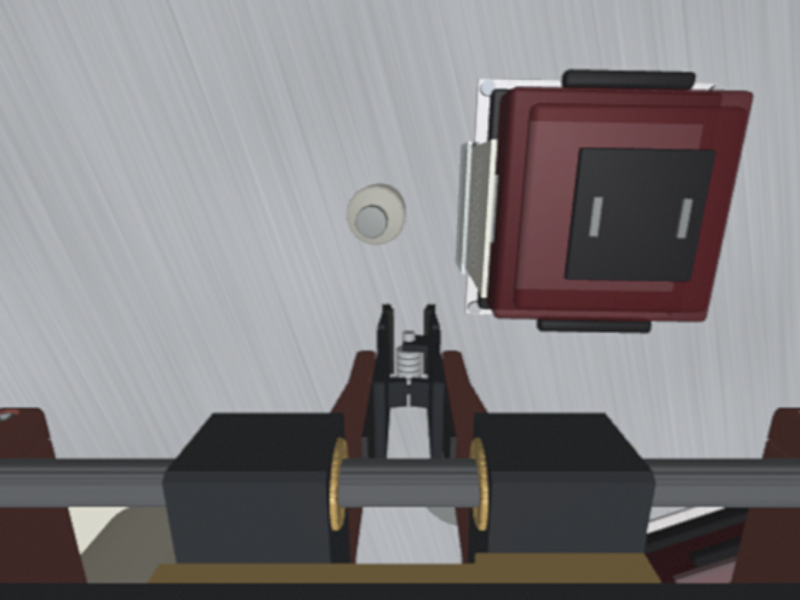

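Card b's bright top edge runs from about (494,140) to (488,297), with the greyer face to its left and the bottle at (375,213). I fit the edge.

```bash
cat > edge.py <<'E'
from h import *
import pickle,sys
np.set_printoptions(precision=1,suppress=True)
def fit(f,x0,x1,y0,y1,th):
    W,t,o=pickle.load(open(f,"rb"))
    hsv=cv2.cvtColor(W[0],cv2.COLOR_BGR2HSV)
    m=(hsv[...,2]>th)&(hsv[...,1]<45); z=np.zeros_like(m); z[y0:y1,x0:x1]=m[y0:y1,x0:x1]
    n,l,s,_=cv2.connectedComponentsWithStats(z.astype(np.uint8)); i=1+np.argmax(s[1:,4]); print(s[i])
    v,u=np.nonzero(l==i); p=np.array([onz(W,a,b,172)[:2] for a,b in zip(u,v)])
    c,_,_ =p.mean(0),0,0; d=np.linalg.svd(p-c)[2][0]; d*=np.sign(d[1])
    q=(p-c)@d; mid=c+d*(q.max()+q.min())/2
    print("len",np.ptp(q),"mid",mid,"yaw",np.degrees(np.arctan2(-d[0],d[1])),"width",np.ptp((p-c)@[d[1],-d[0]]))
    return W,t,R(o),mid
if __name__=="__main__":
    W,t,Rt,mid=fit("wb.pkl",334,352,92,214,200)
    print(W[0][150,330:354].max(1))
    r=Rt.T@(np.r_[mid,172]-t); print("mid in tool",r)
E
python3 edge.py
```

```text
[337  98  10 110 317]
len 103.74325553483604 mid [479.2 312.1] yaw -16.975980148960364 width 3.204884337876827
[120 119 117 111 115 114 111 110 107 109 152 220 233 227 193 159 108  56
  41  44  50  59  65  73]
mid in tool [ 44.   54.2 167.3]
```

```bash
python3 -c "
from h import *
go((478.2,312.4,265),-17)"
```

```text
shift [44.2 52.8 74.4] turn [-0.     0.001  0.019]
```

```bash
python3 -m inch '[[[6,8,0,0,0,0.01,0],[20,24,10,0,0,0.018,0],[35,40,30,0,0,0.018,0],[44,50,50,0,0,0.018,0],[44,53,66,0,0,0.018,0],[44,53,74,0,0,0.018,0],[44,53,74,0,0,0.018,0],[44,53,74,0,0,0.018,0],[44,53,74,0,0,0.018,0]]]'; python3 - <<'E'
from h import *
import pickle
o=status.get_obs()
W=cam("wrist"); pickle.dump((W,o["ee_pos"],o["orientation"]),open("wc.pkl","wb"))
cv2.imwrite("pics/wc.png",cv2.resize(W[0][80:350,140:500],(800,600)))
go((478.2,312.4,217),-17)
E
```

```text
t: 8.75
ee_pos: [478.9, 313.0, 266.8]
orientation: [2.525, 1.869, 0.003]
ft_force: [0.2, -0.5, 0.8]
width: 22.1
grasp_force: 29.9
shift [-0.9 -0.5 49.8] turn [ 0.001 -0.001  0.001]
```

View pics/wc.png

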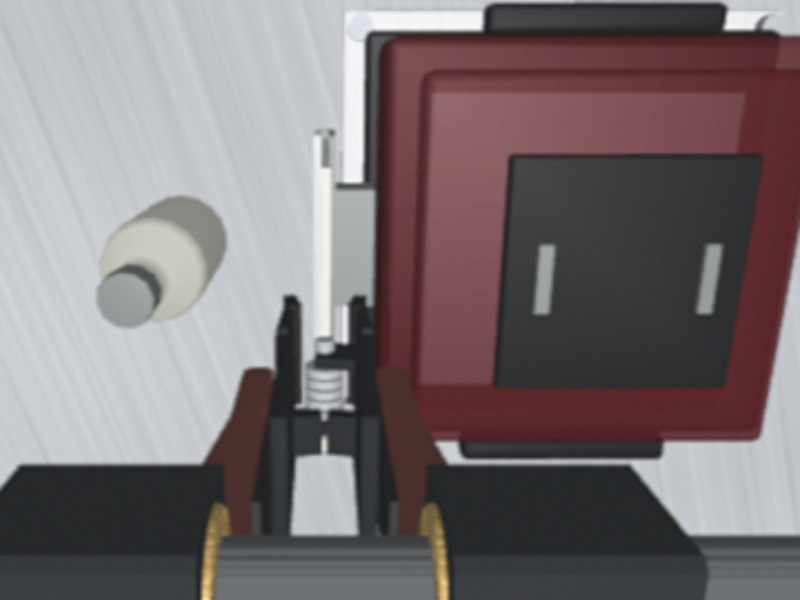

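The card edge (x≈322) is centred between the jaws (290 and 360) and parallel to them. I descend slowly.

```bash
python3 -m inch '[[[0,-0.3,4,0,0,0,0],[-1,-0.3,10,0,0,0,0],[-1,-0.3,15,0,0,0,0],[-1,-0.3,20,0,0,0,0],[-1,-0.3,25,0,0,0,0],[-1,-0.3,30,0,0,0,0],[-1,-0.3,34,0,0,0,0],[-1,-0.3,38,0,0,0,0],[-1,-0.3,42,0,0,0,0],[-1,-0.3,45,0,0,0,0],[-1,-0.3,48,0,0,0,0],[-1,-0.3,49,0,0,0,0],[-1,-0.3,49,0,0,0,0],[-1,-0.3,49,0,0,0,0],[-1,-0.3,49,0,0,0,0]]]'; python3 - <<'E'
from h import *
W=cam("wrist"); S=cam("scene")
c=np.zeros((600,800,3),np.uint8)
c[:,:400]=cv2.resize(W[0][150:330,220:340],(400,600),interpolation=2); c[:,400:]=cv2.resize(S[0][215:305,360:420],(400,600),interpolation=2)
cv2.imwrite("pics/end.png",c)
go((478.2,312.4,217),-17)
E
```

```text
t: 10.3
ee_pos: [478.0, 312.1, 216.8]
orientation: [2.525, 1.87, 0.0]
ft_force: [-0.6, -0.1, 0.0]
width: 22.2
grasp_force: 29.9
shift [ 0.4  0.1 -0.2] turn [ 0.    -0.     0.001]
```

View pics/end.png

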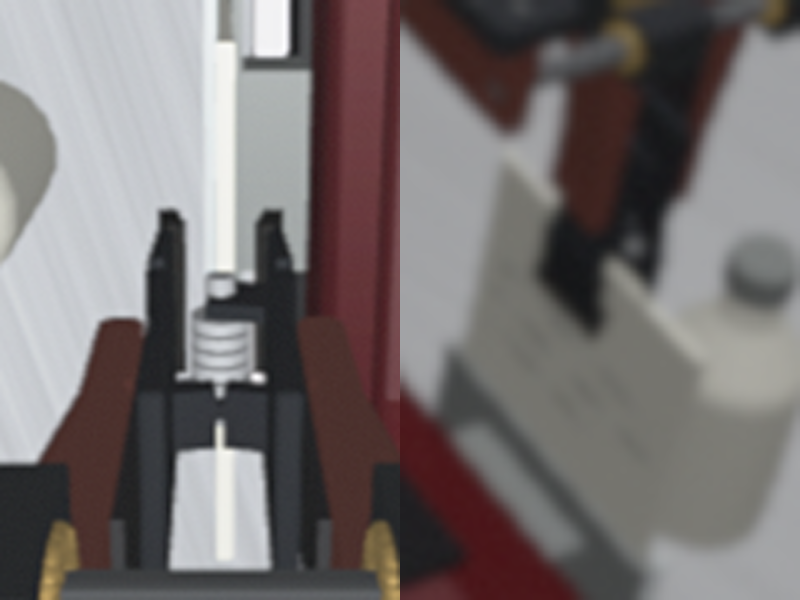

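The jaws straddle the card edge near its middle. The card runs centred between them (x≈227 between 183 and 258) with clear gaps, and no contact force shows. I hand it in.

```bash
python3 -c "
from workcell import ctrl
print(ctrl.close_job())"
```

```text
the job is handed in; nothing more can be done
None
```

I handed the job in at about 10 s, with the clip still squeezed open (22 mm, about 30 N grip) and its jaws about 20 mm down either side of pod_b's card edge; the last pictures showed clear gaps and no contact force, and no verdict came back.

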